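Seat the RF module in the test fixture

ROBOT

A 6-joint arm with a two-finger parallel gripper is mounted at the origin on the work surface. World frame = base frame: x ahead of the robot, y to its left, z up, the work surface at z = 0. Lengths are in m, angles in rad, forces in N, time in s.
With the tool pointing down it reaches from about 0.35 to 0.725 m from the base axis. Payload 6 kg.
Tool frame: the origin (TCP) lies midway between the tips of the shut fingers; the grasp point (between the pads) lies 19 mm behind it; z points along the fingers, y is the line along which they close (so a half turn about z gives the same grasp; the last joint's range is limited). The gripper opens to 85 mm and grips with 20 to 120 N. Pads are 22 mm wide; open, the fingers measure 114 mm over their backs; the gripper's body (76 mm by 85 mm) begins 54 mm behind the grasp point. The pads swing forward as they close: fully open they stand 13 mm farther back than shut.
Start: joints at [-0.905, 0.04, 0.085, 0, -1.615, -0.334], TCP at [0.195, -0.567, 0.231] pointing down, gripper open.
Joint ranges: [-2.56, 2.56], [-1.29, 2.01], [-1.08, 1.49], [-3.29, 1.98], [-2.81, -0.18], [-2.99, 2.99]. Speed limits (rad/s): [2.57, 2.57, 3.01, 3.14, 3.14, 3.14].

INTERFACE

Orientations are given as [roll, pitch, yaw] about the fixed x, y, z axes, in that order (R = Rz(yaw) Ry(pitch) Rx(roll)).
In Python, from workcell import bot, grab_frame, find_in, regions_of, landmark_of gives the robot as it stands. The module is installed in compiled form; this text tells all that it offers.
- The arm moves only by the tool step_arm, never from a script. Its argument "series" is a list of rows, each an object with "jaw": the closure in counts, from 0 (fully open) to 255 (shut); "dp": the shift along the tool's x, y, z in cm, a list of three; "roll": the turn about the tool's z in degrees. In form: [{"jaw": jaw, "dp": [dx, dy, dz], "roll": roll}, ...]. A call has 1 to 8 rows; each row is the pose to reach, as a shift and turn from the pose commanded when the call began, along the tool's axes at that moment; what a row does not reach only later rows make up. A row lasts 1/8 s, in which the tool goes at most 62.5 mm and 10.7 degrees, less where a joint would pass 70% of its speed; a pose out of reach is approached as far as the arm can. A call with a gripper value outside its range is refused whole. The fingers move at their own pace and stop on an object; the grip force is fixed at half the most. Time passes only in rows, so rows that repeat a pose let the fingers close. It gives the time, the measured TCP pose, the force, the opening and the grip force at its end, in the units of the state.
- bot.read_state(): the state, without advancing time (a new reading comes with each control period).
- grab_frame(name): name is "scene" or "side" or "wrist"; returns a dict with "image" (480x640x3 uint8, red, green, blue), "fov_y" (degrees; the focal length in pixels is half the picture's height over the tangent of half this angle, whatever the lens; pixels are square), "cx", "cy" (the principal point, pixels), "rvec" (rotation vector, rad) and "tvec" (3), from world to camera coordinates, as OpenCV has them. Camera axes: x right, y down, z forward; pixel columns grow to the right and rows downward; lengths in m; the calibration is good to about 2 mm. A picture is of the moment at which its call begins. There is no depth.
- bot.job_done(): hands the job in; it is judged then, once.
Trained networks look in a picture, given as the dict that the camera call returned (one of the last four; its "shot" number tells which), for a name from the list of things; names that differ only in an ending like _2 or _b are one class to them, and where a whole thing is asked for, a point or a joint stands for the part that bears it (a point fixed in the world has none). Each returns a list of dicts, best first, with "p" (0 to 1); they miss things now and then, are a little off and sometimes report something else, mostly with a low value. They report only what shows in the picture. A call takes as long as a camera call. They do not tell look-alikes from the thing itself.
- find_in(picture, target): "location" ([row, column] in pixels, amid what is visible of it).
- regions_of(picture, target): "region" (480x640 bool, what is visible of it) and "location" ([row, column] in pixels, amid what is visible of it).
- landmark_of(picture, target): "location" ([row, column] in pixels: a listed point, or the origin of a listed thing).
The state is a dict: "clock": time; "joint_positions": joint angles; "qvel": joint speeds; "effort": joint torques, N m; "position": TCP position; "orientation": TCP orientation; "force": force on the tool from outside, world axes, zero at the start; "ft_torque": the same for the moment, N m; "finger_gap": finger opening in m; "gripper_force": force on a finger pad.
Only numpy, scipy, OpenCV 4.12 (cv2) and the standard library are available. Lean on these libraries where they do the work, as an engineer would, in place of code of your own. Each camera call takes 0.05 s, during which the arm holds its last target. There are 200 camera calls.

TASK

Get the grey metal module ready for testing: without lifting it off the bench, push it with the fingertips into the fixture's corner, so that its jack side lies flush along the low fence and its end is flush against the end stop. Push the fixture's sliding jaw along the fence until it rests against the module's other end, so that the module is boxed in. Leave the spool, the tape roll and the small black adapter where they are, and finish clear of everything.

Things in the scene. Friction and masses are not known exactly. Their poses are not given: they have to be found in the camera images.
- module: Loose metal box with grey lid, 90 (x) x 120 (y) x 34 mm high, about 0.6 kg; origin: centre of underside. Two brass jacks, 10 mm long, 24 mm up, stick out of its +x side, which faces the fence; they pass over the fence. Starts on the robot's side of the fence, between stop and jaw, up to 0.3 rad askew. Seated: origin at x -0.045, y -0.060 in corner's frame, axes parallel to it
- corner (a point): Bench-level point where the front face of the low fence meets the end stop. x: away from the robot, square to the fence; y: along the fence towards the stop (robot's left). Aluminium fence: x 0 to 0.020, y -0.350 to 0.020, 15 mm high. Steel stop: x -0.045 to 0.020, y 0 to 0.020, 25 mm high. Bolted down; place and yaw (up to 0.25 rad) vary
- jaw (a joint): Travel of the sliding jaw along the fence, m: 0 farthest from the stop, grows towards the stop (y of corner). 0.110 when it meets a fully seated module; starts at 0 to 0.04, ends at 0.135. No spring: about 2.5 N of friction, stays where it is left
- jaw_face (a point): Point on the jaw's inner face (towards the stop), 20 mm above the bench, 30 mm in front of the fence; axes as corner. The jaw is a dark steel block 38 mm high, 90 mm long along the fence (from this face to -y), reaching from 60 mm in front of the fence's front face, over the fence, to 35 mm behind that face. Its outer face, to push on, lies 90 mm to -y of this point
- spool: Bystander: steel solder spool standing on end, 54 mm in diameter, 56 mm high; origin at the centre of its underside. Not to be moved
- tape: Bystander: orange tape roll lying flat, 68 mm in diameter, 25 mm high; origin at the centre of its underside. Not to be moved
- adapter: Bystander: small black plastic box 50 x 34 x 22 mm; origin at the centre of its underside. Not to be moved
Mind the look-alikes: they are no part of the job. Several things look just like the module: the one meant starts nearest to the robot's base.

How it is judged:
By the outcome, as a careful person would: the job done as asked, in the order asked, and still so for the second after the job is handed in, with the robot touching nothing.
It also fails if it takes over 54 s, if anything falls off the work surface, if the arm or the gripper's body presses on something with over 40 N, if the wrist force passes 120 N, or if a joint passes its speed limit or range.

## Working session

There is one attempt and no reset: what is moved stays moved. The work goes in short steps, Python scripts to look and compute and a tool call to move; the robot and the scene stay as the last step left them, time stands still between calls to the robot, and variables do not carry over. Pictures are saved under pics/ and viewed, at most 10 in all, crops included, and the job is handed in when it is done.

Besides the shell and the picture viewer there is one more tool, called after "Emit:" as name(argument=value, ...) on one line, values as JSON. step_arm: Moves the arm, as the interface text tells. Its arguments: {"type":"object","properties":{"series":{"type":"array","items":{"type":"object","properties":{"jaw":{"type":"number"},"dp":{"type":"array","items":{"type":"number"}},"roll":{"type":"number"}}}}},"required":["series"]}

```bash
mkdir -p pics
cat > h.py <<'E'
import numpy as np, cv2
from workcell import bot, grab_frame, find_in, regions_of, landmark_of
def K(f):
    F=240/np.tan(np.radians(f["fov_y"])/2); return np.array([[F,0,f["cx"]],[0,F,f["cy"]],[0,0,1]])
def ray(f,loc,z):
    R=cv2.Rodrigues(np.array(f["rvec"],float))[0]; t=np.array(f["tvec"],float).ravel()
    d=R.T@np.linalg.inv(K(f))@np.array([loc[1],loc[0],1.]); c=-R.T@t
    return c+d*(z-c[2])/d[2]
def proj(f,P):
    return cv2.projectPoints(np.array(P,float).reshape(-1,1,3),np.array(f["rvec"],float),np.array(f["tvec"],float),K(f),None)[0].reshape(-1,2)
def save(f,n): cv2.imwrite(f"pics/{n}.png",f["image"][:,:,::-1])
E
python3 - <<'E'
from h import *
s=bot.read_state(); print({k:np.round(v,3).tolist() for k,v in s.items()})
for n in ["scene","side"]:
    f=grab_frame(n); save(f,n+"0"); print(n,f["fov_y"],np.round(f["rvec"],3),np.round(f["tvec"],3))
    for t,z in [("module",0),("corner",0),("jaw_face",.02),("spool",0),("tape",0),("adapter",0)]:
        for r in landmark_of(f,t)[:4]: print(t,np.round(r["p"],2),np.round(r["location"]),np.round(ray(f,r["location"],z),3))
E
```

```text
{'clock': 0.0, 'joint_positions': [-0.905, 0.041, 0.084, -0.0, -1.616, -0.334], 'qvel': [0.001, -0.001, -0.0, -0.0, -0.001, 0.001], 'effort': [0.0, -36.82, 34.742, 6.932, -0.005, 0.0], 'position': [0.195, -0.567, 0.23], 'orientation': [3.14, -0.0, -2.81], 'force': [1.053, 0.042, 0.171], 'ft_torque': [0.027, 0.024, 0.071], 'gripper_force': 0.0, 'finger_gap': 0.085}
scene 47.3130993849813 [ 1.958  1.846 -0.511] [-0.011 -0.57   1.568]
module 0.98 [190. 330.] [0.545 0.006 0.   ]
module 0.78 [274. 455.] [0.78  0.258 0.   ]
module 0.61 [219. 167.] [ 0.605 -0.366  0.   ]
module 0.22 [197. 426.] [0.577 0.229 0.   ]
corner 0.61 [220. 380.] [0.634 0.115 0.   ]
jaw_face 0.97 [218. 277.] [ 0.63  -0.118  0.02 ]
spool 0.8 [269. 391.] [0.762 0.123 0.   ]
tape 0.59 [196. 424.] [0.574 0.224 0.   ]
adapter 0.6 [280. 324.] [ 0.779 -0.023  0.   ]
side 53.3719185487008 [ 0.908 -2.357  1.214] [0.521 0.303 0.596]
module 0.93 [301. 192.] [0.775 0.262 0.   ]
module 0.92 [290. 374.] [0.546 0.017 0.   ]
module 0.89 [202. 320.] [ 0.832 -0.15   0.   ]
module 0.73 [201. 452.] [ 0.598 -0.365  0.   ]
corner 0.8 [296. 305.] [0.629 0.114 0.   ]
jaw_face 0.84 [236. 376.] [ 0.632 -0.103  0.02 ]
spool 0.8 [267. 254.] [0.763 0.12  0.   ]
spool 0.73 [235. 297.] [ 0.777 -0.015  0.   ]
tape 0.66 [338. 281.] [0.588 0.216 0.   ]
adapter 0.88 [235. 298.] [ 0.775 -0.018  0.   ]
```

View pics/scene0.png

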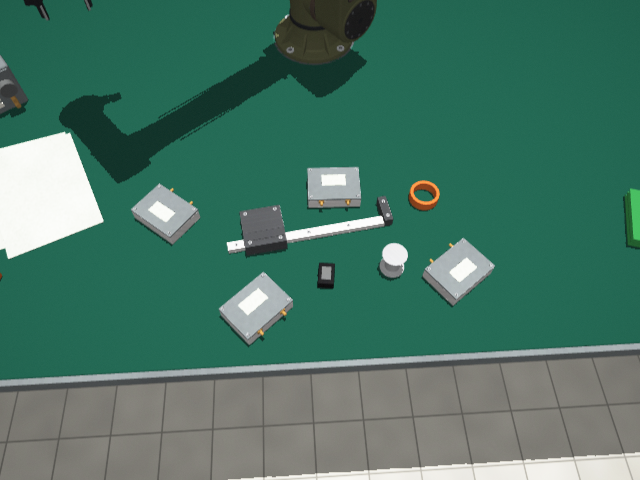

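View pics/side0.png

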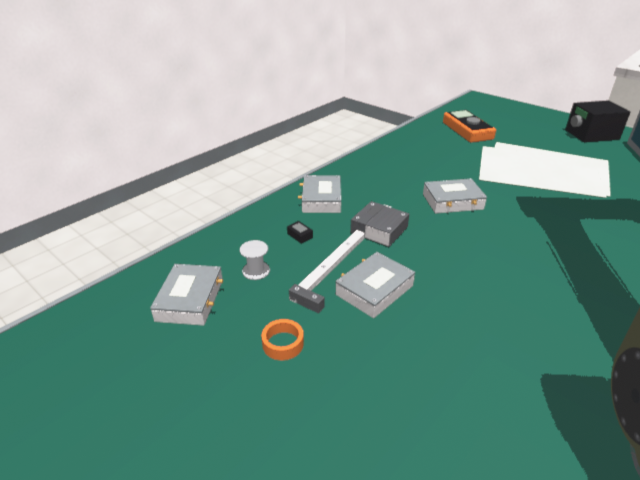

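The side view shows the spool at (255,260), the tape at (282,339), the adapter at (300,232), the stop at (307,297) and the jaw at (380,223). Module candidates in the scene view are at px (330,187), (167,213), (256,308) and (459,270). The one at (330,187), about 0.545,0.01, is nearest the base and lies between stop and jaw, so I choose it. Next I fit its pose and the fixture's, with a crop check.

```bash
cat > fit.py <<'E'
from h import *
from scipy.optimize import minimize
def box(x0,x1,y0,y1,z0,z1): return np.array([[x,y,z] for x in(x0,x1) for y in(y0,y1) for z in(z0,z1)])
def place(B,p):
    c,s=np.cos(p[2]),np.sin(p[2]); return B@np.array([[c,s,0],[-s,c,0],[0,0,1]])+[p[0],p[1],0]
MOD=box(-.045,.045,-.06,.06,0,.034)
FENCE=box(0,.02,-.35,.02,0,.015); STOP=box(-.045,.02,0,.02,0,.025)
def JAW(q): return box(-.06,.035,-.320+q,-.230+q,0,.038)  # face at y=-0.23+q (0.110 -> -0.120)
def sil(f,Bs):
    S=3; m=np.zeros((480*S,640*S),np.uint8)
    for B in Bs:
        h=cv2.convexHull(((proj(f,B)+.5)*S).astype(np.float32)); cv2.fillConvexPoly(m,np.round(h*16-8).astype(np.int32),255,shift=4)
    return cv2.resize(m,(640,480),interpolation=cv2.INTER_AREA)/255.
def pick(f,t,px):
    r=[a for a in regions_of(f,t) if np.hypot(*(np.array(a["location"])-px))<40]
    return r[0]["region"].astype(float) if r else None
def nongreen(f):
    i=f["image"].astype(int); return (i[:,:,1]-i[:,:,0]<0.35*i[:,:,1]).astype(float)
def nm(fun,x0,d):
    x0=np.array(x0,float)
    for k in (1,.3):
        sx=np.vstack([x0]+[x0+k*np.eye(len(x0))[i]*d[i] for i in range(len(x0))])
        r=minimize(fun,x0,method="Nelder-Mead",options=dict(initial_simplex=sx,xatol=1e-4,fatol=.1,maxiter=250)); x0=r.x
    return r
def fitmod(fs,x0):
    ms=[pick(f,"module",proj(f,[x0[0],x0[1],.017])[0][::-1]) for f in fs]
    P=[(f,m) for f,m in zip(fs,ms) if m is not None]
    r=nm(lambda p:sum(np.abs(sil(f,[place(MOD,p)])-m).sum() for f,m in P),x0,[.01,.01,.1]); return r.x,r.fun,ms
def fitfix(fs,x0,modp):
    D=[]
    for f in fs:
        near=cv2.dilate((sil(f,[place(b,x0) for b in(FENCE,STOP,JAW(x0[3]))])>0).astype(np.uint8),np.ones((25,25)))
        ig=cv2.dilate((sil(f,[place(box(-.045,.057,-.06,.06,0,.034),modp)])>0).astype(np.uint8),np.ones((5,5)))
        w=near*(1-ig); j=pick(f,"jaw",proj(f,place(np.array([[-.01,-.275+x0[3],.03]]),x0))[0][::-1]); D.append((f,nongreen(f),w,j))
    def c(p):
        e=0
        for f,n,w,j in D:
            e+=(w*np.abs(sil(f,[place(b,p) for b in(FENCE,STOP,JAW(p[3]))])-n)).sum()
            if j is not None: e+=(w*np.abs(sil(f,[place(JAW(p[3]),p)])-j)).sum()
        return e
    r=nm(c,x0,[.01,.01,.05,.01]); return r.x,r.fun
def wire(f,B,img,col):
    q=proj(f,B)
    for i in range(8):
        for b in(1,2,4):
            if not i&b: cv2.line(img,tuple(np.round((q[i]+.5)*16-8).astype(int)),tuple(np.round((q[i|b]+.5)*16-8).astype(int)),col,1,cv2.LINE_AA,4)
E
cat > run1.py <<'E'
from fit import *
s,d=grab_frame("scene"),grab_frame("side")
x0=[.545,.01,.0]
for fs in ([s],[d],[s,d]):
    m,c,_=fitmod(fs,x0); print("mod",np.round(m,4),round(c))
for fs in ([s],[d],[s,d]):
    p,c=fitfix(fs,[.632,.115,.12,.01],m); print("fix",np.round(p,4),round(c))
cr=[]
for f,(r,c) in ((s,(140,220)),(d,(190,270))):
    im=f["image"][:,:,::-1].copy()
    a=im.copy(); wire(f,place(MOD,m),a,(0,0,255)); [wire(f,place(b,p),a,(0,255,255)) for b in(FENCE,STOP,JAW(p[3]))]
    cr.append(cv2.resize(a[r:r+140,c:c+200],None,fx=4,fy=4,interpolation=cv2.INTER_CUBIC)[:300*2,:800])
cv2.imwrite("pics/ov1.png",cv2.resize(np.vstack(cr),(571,800))[:]) if 0 else cv2.imwrite("pics/ov1.png",cv2.resize(np.hstack(cr),(800,280)))
E
python3 run1.py
```

```text
mod [ 0.5473  0.0139 -0.022 ] 75
mod [ 0.5475  0.0147 -0.0215] 130
mod [ 0.5477  0.0142 -0.0276] 211
fix [0.6317 0.1167 0.1434 0.0079] 260
fix [0.6294 0.1181 0.1487 0.0071] 321
fix [0.6309 0.1166 0.1452 0.0079] 657
```

View pics/ov1.png

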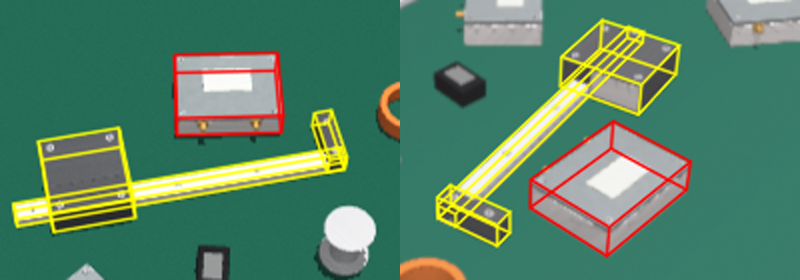

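Overlay fits both views within about a pixel: module at crop px (225,95) with its jacks facing the fence, stop at (330,140), jaw at (87,180). Result: module (0.548, 0.014, yaw -0.025), fixture (0.631, 0.117, yaw 0.145), jaw travel 0.008.

```bash
cat > go.py <<'E'
import sys
from fit import *
FX=[.631,.1167,.145]
from scipy.spatial.transform import Rotation as Ro
def need(x,y,z):
    s=bot.read_state(); R=Ro.from_euler("xyz",s["orientation"]).as_matrix(); P=place(np.array([[x,y,z]]),FX)[0]
    dy=(s["orientation"][2]-(FX[2]-np.pi)+np.pi)%(2*np.pi)-np.pi
    c,sn=np.cos(FX[2]),np.sin(FX[2]); q=s["position"]-np.array(FX[:2]+[0])
    print("dp cm",np.round(100*R.T@(P-s["position"]),2),"roll deg",round(np.degrees(dy),2),"now fix",np.round([c*q[0]+sn*q[1],-sn*q[0]+c*q[1],q[2]],4),"t",round(s["clock"],2))
if __name__=="__main__": need(*map(float,sys.argv[1:4]))
E
python3 go.py -.187 -.089 .15
```

```text
dp cm [-43.43  45.2    8.13] roll deg 10.7 now fix [-0.5298 -0.6138  0.2312] t 1.2
```

Emit:
step_arm(series=[{"jaw": 0,"dp": [-43.4,45.2,0],"roll": 10.7},{"jaw": 0,"dp": [-43.4,45.2,0],"roll": 10.7},{"jaw": 0,"dp": [-43.4,45.2,0],"roll": 10.7},{"jaw": 0,"dp": [-43.4,45.2,0],"roll": 10.7},{"jaw": 0,"dp": [-43.4,45.2,0],"roll": 10.7},{"jaw": 0,"dp": [-43.4,45.2,0],"roll": 10.7},{"jaw": 0,"dp": [-43.4,45.2,0],"roll": 10.7},{"jaw": 0,"dp": [-43.4,45.2,0],"roll": 10.7}])

```text
clock: 2.2
position: [0.4044, -0.1146, 0.2318]
orientation: [3.142, 0.002, -2.996]
force: [2.1, -0.8, 0.3]
finger_gap: 0.0854
gripper_force: 0.0
```

```bash
python3 go.py -.187 -.089 0.0
```

```text
dp cm [-7.03 10.71 23.2 ] roll deg 0.02 now fix [-0.2577 -0.1962  0.2318] t 2.2
```

Emit:
step_arm(series=[{"jaw": 0,"dp": [-7.0,10.7,10],"roll": 0},{"jaw": 0,"dp": [-7.0,10.7,12],"roll": 0},{"jaw": 0,"dp": [-7.0,10.7,14],"roll": 0},{"jaw": 0,"dp": [-7.0,10.7,18],"roll": 0},{"jaw": 0,"dp": [-7.0,10.7,19.5],"roll": 0},{"jaw": 0,"dp": [-7.0,10.7,19.5],"roll": 0}])

```text
clock: 2.95
position: [0.4578, -0.0011, 0.0367]
orientation: [-3.141, -0.0, -2.997]
force: [-0.0, -1.3, 0.4]
finger_gap: 0.0854
gripper_force: 0.0
```

```bash
python3 go.py -.187 -.089 0.0
```

```text
dp cm [-0.15  0.25  3.67] roll deg -0.01 now fix [-0.1884 -0.0915  0.0367] t 2.95
```

Emit:
step_arm(series=[{"jaw": 0,"dp": [0,0.2,2.5],"roll": 0},{"jaw": 0,"dp": [0,0.2,3.5],"roll": 0},{"jaw": 0,"dp": [0,0.2,3.5],"roll": 0},{"jaw": 0,"dp": [-0.8,0.2,3.5],"roll": 0},{"jaw": 0,"dp": [-1.6,0.2,3.5],"roll": 0}])

```text
clock: 3.58
position: [0.4746, 0.0039, 0.0024]
orientation: [3.141, 0.002, -2.996]
force: [-0.4, 0.5, -0.2]
finger_gap: 0.0854
gripper_force: 0.0
```

Emit:
step_arm(series=[{"jaw": 0,"dp": [-0.7,0,0],"roll": 0},{"jaw": 0,"dp": [-1.4,0,0],"roll": 0},{"jaw": 0,"dp": [-2.1,0,0],"roll": 0},{"jaw": 0,"dp": [-2.8,0,0],"roll": 0},{"jaw": 0,"dp": [-3.5,0,0],"roll": 0},{"jaw": 0,"dp": [-4.2,0,0],"roll": 0},{"jaw": 0,"dp": [-4.9,0,0],"roll": 0},{"jaw": 0,"dp": [-5.2,0,0],"roll": 0}])

```text
clock: 4.58
position: [0.5251, 0.0113, 0.0012]
orientation: [3.141, -0.0, -2.997]
force: [-3.6, -1.3, -0.5]
finger_gap: 0.0854
gripper_force: 1.2
```

```bash
cat > look.py <<'E'
from fit import *; import sys
from go import FX,need
s,d=grab_frame("scene"),grab_frame("side")
g=place(np.array([[float(sys.argv[1]),float(sys.argv[2]),0]]),FX)[0]
for fs in ([s],[d],[s,d]):
    m,c,ms=fitmod(fs,[g[0],g[1],FX[2]]); c0,s0=np.cos(FX[2]),np.sin(FX[2]); q=m[:2]-FX[:2]
    print("mod in fix",np.round([c0*q[0]+s0*q[1],-s0*q[0]+c0*q[1],m[2]-FX[2]],4),round(c))
save(s,sys.argv[3]+"s"); save(d,sys.argv[3]+"d")
print(np.round(bot.read_state()["force"],1))
need(-.101,-.089,0)
E
python3 look.py -.045 -.089 a
```

```text
mod in fix [-0.0646 -0.082  -0.016 ] 112
mod in fix [-0.045 -0.089  0.   ] 0
mod in fix [-0.0646 -0.082  -0.016 ] 112
[-0.4  1.2 -0.6]
dp cm [-1.89 -0.    0.19] roll deg 0.01 now fix [-0.1199 -0.089   0.0018] t 4.88
```

Emit:
step_arm(series=[{"jaw": 0,"dp": [-0.6,0,0],"roll": 0},{"jaw": 0,"dp": [-1.2,0,0],"roll": 0},{"jaw": 0,"dp": [-1.6,0,0],"roll": 0},{"jaw": 0,"dp": [-1.8,0,0],"roll": 0},{"jaw": 0,"dp": [-1.9,0,0],"roll": 0},{"jaw": 0,"dp": [-1.9,0,0],"roll": 0}])

```text
clock: 5.62
position: [0.5436, 0.0138, 0.0012]
orientation: [-3.142, -0.0, -2.997]
force: [-3.3, -1.3, 2.3]
finger_gap: 0.0859
gripper_force: 1.9
```

```bash
python3 look.py -.045 -.083 b
```

```text
mod in fix [-0.0487 -0.0819 -0.0095] 185
mod in fix [-0.0449 -0.0814  0.0073] 1023
mod in fix [-0.0454 -0.0821  0.0028] 1231
[-2.5 -1.1  2.5]
dp cm [-0.03  0.01  0.13] roll deg -0.0 now fix [-0.1013 -0.0891  0.0013] t 5.92
```

Emit:
step_arm(series=[{"jaw": 0,"dp": [-0.1,0,0],"roll": 0},{"jaw": 0,"dp": [-0.15,0,0],"roll": 0},{"jaw": 0,"dp": [-0.2,0,0],"roll": 0}])

```text
clock: 6.3
position: [0.5442, 0.014, 0.0013]
orientation: [-3.142, -0.003, -2.997]
force: [-11.7, -1.2, 7.8]
finger_gap: 0.0853
gripper_force: 5.9
```

Emit:
step_arm(series=[{"jaw": 0,"dp": [-0.05,0,0],"roll": 0},{"jaw": 0,"dp": [-0.1,0,0],"roll": 0},{"jaw": 0,"dp": [-0.1,0,0],"roll": 0}])

```text
clock: 6.68
position: [0.5442, 0.014, 0.0013]
orientation: [-3.141, -0.006, -2.997]
force: [-16.1, -0.2, 11.5]
finger_gap: 0.0856
gripper_force: 7.9
```

Emit:
step_arm(series=[{"jaw": 0,"dp": [1.5,0,0],"roll": 0},{"jaw": 0,"dp": [3,0,0],"roll": 0},{"jaw": 255,"dp": [3,0,-5],"roll": 0},{"jaw": 255,"dp": [3,0,-9],"roll": 0},{"jaw": 255,"dp": [-1,-5,-9],"roll": 0},{"jaw": 255,"dp": [-5,-8.9,-9],"roll": 0},{"jaw": 255,"dp": [-5,-8.9,-9],"roll": 0},{"jaw": 255,"dp": [-5,-8.9,-9],"roll": 0}])

```text
clock: 7.68
position: [0.6091, -0.0664, 0.0907]
orientation: [3.141, -0.0, -2.997]
force: [0.2, -0.3, 1.0]
finger_gap: 0.0
gripper_force: 0.0
```

```bash
python3 look.py -.045 -.083 c; python3 go.py -.047 -.178 .012
```

```text
mod in fix [-0.0496 -0.0821 -0.0191] 223
mod in fix [-0.045  -0.0823  0.0076] 105
mod in fix [-0.0453 -0.0822  0.0008] 342
[-0.6 -0.1 -0.7]
dp cm [5.27 8.84 9.22] roll deg 0.06 now fix [-0.0483 -0.1774  0.0922] t 7.97
dp cm [-0.12 -0.06  8.02] roll deg 0.06 now fix [-0.0483 -0.1774  0.0922] t 7.97
```

Emit:
step_arm(series=[{"jaw": 255,"dp": [0.1,0,4],"roll": 0},{"jaw": 255,"dp": [0.1,0,7],"roll": 0},{"jaw": 255,"dp": [0.1,0,7.8],"roll": 0},{"jaw": 255,"dp": [0.1,0.8,7.8],"roll": 0},{"jaw": 255,"dp": [0.1,1.6,7.8],"roll": 0},{"jaw": 255,"dp": [0.1,2.2,7.8],"roll": 0},{"jaw": 255,"dp": [0.1,2.8,7.8],"roll": 0},{"jaw": 255,"dp": [0.1,3.3,7.8],"roll": 0}])

```text
clock: 8.98
position: [0.6039, -0.0345, 0.0149]
orientation: [-3.14, 0.002, -2.996]
force: [0.3, -5.4, 5.2]
finger_gap: 0.0001
gripper_force: 2.8
```

```bash
python3 look.py -.045 -.072 d;python3 go.py -.047 -.1345 .014
```

```text
mod in fix [-0.0489 -0.0703 -0.0948] 500
mod in fix [-0.0455 -0.0713 -0.003 ] 198
mod in fix [-0.0456 -0.0717 -0.0167] 721
[ 1.4 -2.1  2.5]
dp cm [5.18 5.61 1.34] roll deg -0.01 now fix [-0.0493 -0.1451  0.0134] t 9.28
dp cm [-0.23  1.06 -0.06] roll deg -0.01 now fix [-0.0493 -0.1451  0.0134] t 9.28
```

Emit:
step_arm(series=[{"jaw": 255,"dp": [-0.2,0.5,0],"roll": 0},{"jaw": 255,"dp": [-0.2,0.9,0],"roll": 0},{"jaw": 255,"dp": [-0.2,1.05,0],"roll": 0},{"jaw": 255,"dp": [-0.2,1.15,0],"roll": 0},{"jaw": 255,"dp": [-0.2,1.15,0],"roll": 0}])

```text
clock: 9.9
position: [0.6024, -0.0236, 0.0131]
orientation: [-3.14, -0.003, -2.997]
force: [-1.8, -7.0, 3.5]
finger_gap: -0.0002
gripper_force: 3.1
```

Emit:
step_arm(series=[{"jaw": 255,"dp": [0,0.1,0],"roll": 0},{"jaw": 255,"dp": [0,0.15,0],"roll": 0},{"jaw": 255,"dp": [0,0.15,0],"roll": 0}])

```text
clock: 10.28
position: [0.6023, -0.0226, 0.0131]
orientation: [-3.139, -0.003, -2.997]
force: [-1.2, -8.6, 3.6]
finger_gap: -0.0001
gripper_force: 4.1
```

```bash
python3 go.py -.047 -.1335 .014
```

```text
dp cm [-0.16  0.02 -0.09] roll deg -0.04 now fix [-0.0486 -0.1337  0.0131] t 10.28
```

Emit:
step_arm(series=[{"jaw": 255,"dp": [0,0.1,0],"roll": 0},{"jaw": 255,"dp": [0,0.2,0],"roll": 0},{"jaw": 255,"dp": [0,0.2,0],"roll": 0}])

```text
clock: 10.65
position: [0.6021, -0.0224, 0.0132]
orientation: [-3.137, -0.003, -2.998]
force: [1.7, -16.2, 2.6]
finger_gap: 0.0
gripper_force: 7.7
```

Emit:
step_arm(series=[{"jaw": 255,"dp": [0,0.1,0],"roll": 0},{"jaw": 255,"dp": [0,0.1,0],"roll": 0}])

```text
clock: 10.9
position: [0.6019, -0.0224, 0.0132]
orientation: [-3.136, -0.004, -2.998]
force: [0.9, -19.1, 2.0]
finger_gap: -0.0002
gripper_force: 9.4
```

```bash
python3 go.py -.047 -.1335 .014
```

```text
dp cm [-0.19 -0.01 -0.08] roll deg -0.11 now fix [-0.0489 -0.1334  0.0132] t 10.9
```

Emit:
step_arm(series=[{"jaw": 255,"dp": [0,-1.5,0],"roll": 0},{"jaw": 255,"dp": [0,-2,0],"roll": 0},{"jaw": 255,"dp": [0,-2,-5],"roll": 0},{"jaw": 255,"dp": [0,-2,-9],"roll": 0},{"jaw": 0,"dp": [5,2.5,-9],"roll": 0},{"jaw": 0,"dp": [8.7,6.9,-9],"roll": 0},{"jaw": 0,"dp": [8.7,6.9,-9],"roll": 0},{"jaw": 0,"dp": [8.7,6.9,-9],"roll": 0}])

```text
clock: 11.9
position: [0.5069, 0.0386, 0.1036]
orientation: [3.141, 0.001, -2.995]
force: [1.0, 0.3, -0.9]
finger_gap: 0.0722
gripper_force: 0.0
```

```bash
python3 look.py -.045 -.06 e; python3 go.py -.135 -.06 .001
```

```text
mod in fix [-0.051  -0.0597 -0.0571] 300
mod in fix [-0.045  -0.0595 -0.0035] 332
mod in fix [-0.0457 -0.0599 -0.0193] 655
[0.3 1.1 0.2]
dp cm [-3.33 -2.83 10.29] roll deg -0.07 now fix [-0.1342 -0.0606  0.1029] t 12.2
dp cm [ 0.07  0.06 10.19] roll deg -0.07 now fix [-0.1342 -0.0606  0.1029] t 12.2
```

Emit:
step_arm(series=[{"jaw": 0,"dp": [0,0,5],"roll": 0},{"jaw": 0,"dp": [0,0,9],"roll": 0},{"jaw": 0,"dp": [0,0,10.1],"roll": 0},{"jaw": 0,"dp": [-1,0,10.1],"roll": 0},{"jaw": 0,"dp": [-2,0,10.1],"roll": 0},{"jaw": 0,"dp": [-2.7,0,10.1],"roll": 0},{"jaw": 0,"dp": [-3.2,0,10.1],"roll": 0},{"jaw": 0,"dp": [-3.3,0,10.1],"roll": 0}])

```text
clock: 13.2
position: [0.5397, 0.0427, 0.0025]
orientation: [3.142, 0.0, -2.997]
force: [-0.5, -0.4, -0.3]
finger_gap: 0.0852
gripper_force: 0.0
```

Emit:
step_arm(series=[{"jaw": 0,"dp": [-0.1,0,0],"roll": 0},{"jaw": 0,"dp": [-0.2,0,0],"roll": 0},{"jaw": 0,"dp": [-0.3,0,0],"roll": 0},{"jaw": 0,"dp": [-0.3,0,0],"roll": 0}])

```text
clock: 13.7
position: [0.54, 0.0426, 0.0023]
orientation: [-3.141, -0.005, -2.997]
force: [-12.7, -0.3, 8.5]
finger_gap: 0.0855
gripper_force: 6.2
```

```bash
python3 go.py -.135 -.06 .001
```

```text
dp cm [3.43 0.02 0.15] roll deg 0.0 now fix [-0.1007 -0.0602  0.0023] t 13.7
```

Emit:
step_arm(series=[{"jaw": 0,"dp": [1.5,0,0],"roll": 0},{"jaw": 0,"dp": [3,0,0],"roll": 0},{"jaw": 255,"dp": [3,0,-5],"roll": 0},{"jaw": 255,"dp": [3,0,-10],"roll": 0},{"jaw": 255,"dp": [0,-5,-10],"roll": 0},{"jaw": 255,"dp": [-3,-10,-10],"roll": 0},{"jaw": 255,"dp": [-5,-15,-10],"roll": 0},{"jaw": 255,"dp": [-7.3,-20,-10],"roll": 0}])

```text
clock: 14.7
position: [0.6444, -0.1458, 0.1024]
orientation: [-3.142, 0.001, -2.996]
force: [0.6, -0.0, 0.7]
finger_gap: -0.0001
gripper_force: 0.0
```

```bash
python3 look.py -.045 -.06 f; python3 go.py -.025 -.350 .02
```

```text
mod in fix [-0.0501 -0.0595 -0.0063] 257
mod in fix [-0.0455 -0.0593  0.009 ] 277
mod in fix [-0.0458 -0.0593  0.0029] 542
[-0.3 -0.3 -1. ]
dp cm [ 7.55 17.05 10.24] roll deg 0.03 now fix [-0.0254 -0.2595  0.1024] t 15.0
dp cm [-0.04 -9.05  8.24] roll deg 0.03 now fix [-0.0254 -0.2595  0.1024] t 15.0
```

Emit:
step_arm(series=[{"jaw": 255,"dp": [0,-5,0],"roll": 0},{"jaw": 255,"dp": [0,-9,0],"roll": 0},{"jaw": 255,"dp": [0,-9,0],"roll": 0},{"jaw": 255,"dp": [0,-9,5],"roll": 0},{"jaw": 255,"dp": [0,-9,8.2],"roll": 0},{"jaw": 255,"dp": [0,-8,8.2],"roll": 0},{"jaw": 255,"dp": [0,-7,8.2],"roll": 0}])

```text
clock: 15.88
position: [0.6546, -0.2122, 0.0228]
orientation: [-3.14, 0.003, -2.995]
force: [-0.6, -0.1, -0.3]
finger_gap: 0.0002
gripper_force: 0.0
```

Emit:
step_arm(series=[{"jaw": 255,"dp": [0,1,0],"roll": 0},{"jaw": 255,"dp": [0,2,0],"roll": 0},{"jaw": 255,"dp": [0,3,0],"roll": 0},{"jaw": 255,"dp": [0,4,0],"roll": 0},{"jaw": 255,"dp": [0,5,0],"roll": 0},{"jaw": 255,"dp": [0,6,0],"roll": 0},{"jaw": 255,"dp": [0,7,0],"roll": 0},{"jaw": 255,"dp": [0,8,0],"roll": 0}])

```text
clock: 16.88
position: [0.6419, -0.1338, 0.0202]
orientation: [3.142, -0.0, -2.997]
force: [2.0, -2.2, 3.1]
finger_gap: -0.0002
gripper_force: 1.5
```

```bash
python3 go.py -.025 -.2235 .02
```

```text
dp cm [-0.04  2.59  0.02] roll deg 0.0 now fix [-0.0254 -0.2494  0.0202] t 16.88
```

Emit:
step_arm(series=[{"jaw": 255,"dp": [0,0.7,0],"roll": 0},{"jaw": 255,"dp": [0,1.4,0],"roll": 0},{"jaw": 255,"dp": [0,1.9,0],"roll": 0},{"jaw": 255,"dp": [0,2.3,0],"roll": 0},{"jaw": 255,"dp": [0,2.5,0],"roll": 0},{"jaw": 255,"dp": [0,2.6,0],"roll": 0},{"jaw": 255,"dp": [0,2.7,0],"roll": 0}])

```text
clock: 17.75
position: [0.6381, -0.1083, 0.0203]
orientation: [-3.141, -0.0, -2.997]
force: [1.5, -6.5, 0.1]
finger_gap: 0.0003
gripper_force: 3.5
```

Emit:
step_arm(series=[{"jaw": 255,"dp": [0,0.1,0],"roll": 0},{"jaw": 255,"dp": [0,0.2,0],"roll": 0},{"jaw": 255,"dp": [0,0.2,0],"roll": 0}])

```text
clock: 18.12
position: [0.6381, -0.1081, 0.0203]
orientation: [-3.139, 0.0, -2.998]
force: [3.9, -12.1, -1.7]
finger_gap: -0.0005
gripper_force: 5.8
```

```bash
python3 go.py -.025 -.2235 .02
```

```text
dp cm [-0.05  0.    0.03] roll deg -0.07 now fix [-0.0255 -0.2235  0.0203] t 18.12
```

Emit:
step_arm(series=[{"jaw": 255,"dp": [0,-1.5,0],"roll": 0},{"jaw": 255,"dp": [0,-3,0],"roll": 0},{"jaw": 255,"dp": [0,-3,-6],"roll": 0},{"jaw": 255,"dp": [0,-3,-12],"roll": 0},{"jaw": 255,"dp": [5,-7,-18],"roll": 0},{"jaw": 255,"dp": [9,-12,-20],"roll": 0},{"jaw": 255,"dp": [13,-16,-20],"roll": 0},{"jaw": 255,"dp": [13,-16,-20],"roll": 0}])

```text
clock: 19.12
position: [0.5307, -0.2854, 0.2216]
orientation: [-3.142, 0.002, -2.999]
force: [0.5, -0.1, 0.2]
finger_gap: 0.0
gripper_force: 0.0
```

```bash
cat > fin.py <<'E'
from fit import *; from go import FX
s,d=grab_frame("scene"),grab_frame("side"); g=place(np.array([[-.045,-.06,0]]),FX)[0]
c0,s0=np.cos(FX[2]),np.sin(FX[2])
for fs in ([s],[d],[s,d]):
    m,c,_=fitmod(fs,[g[0],g[1],FX[2]]); q=m[:2]-FX[:2]
    print("mod in fix",np.round([c0*q[0]+s0*q[1],-s0*q[0]+c0*q[1],m[2]-FX[2]],4),round(c))
print(np.round(fitfix([s,d],FX+[.11],m)[0],4), np.round(bot.read_state()["force"],1))
cr=[cv2.resize(f["image"][r:r+140,c:c+200,::-1],None,fx=2,fy=2,interpolation=cv2.INTER_CUBIC) for f,(r,c) in((s,(150,230)),(d,(190,250)))]
cv2.imwrite("pics/fin.png",np.hstack(cr))
for f in(s,d):
    for t in("spool","tape","adapter"):
        for r in landmark_of(f,t)[:1]: print(t,np.round(ray(f,r["location"],0),3))
E
python3 fin.py
```

```text
mod in fix [-0.0511 -0.0582 -0.0276] 325
mod in fix [-0.0453 -0.0604  0.0143] 352
mod in fix [-0.0455 -0.0595  0.002 ] 692
[0.6293 0.1164 0.1512 0.1112] [0.6 0.4 0.4]
spool [0.76  0.128 0.   ]
tape [0.573 0.227 0.   ]
adapter [ 0.771 -0.02   0.   ]
tape [0.577 0.216 0.   ]
adapter [ 0.772 -0.019  0.   ]
```

View pics/fin.png

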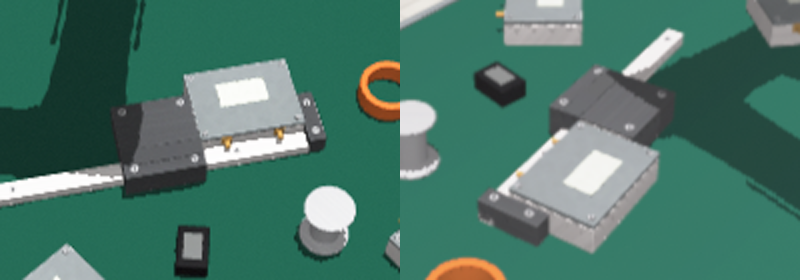

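The final picture shows the module boxed in between the jaw at (160,145) and the stop at (315,120). It lies along the fence with its jacks over it, and the bystanders are where they were.

```bash
python3 -c "from workcell import bot; print(bot.job_done())"
```

```text
the job is handed in; nothing more can be done
None
```

The module is pushed flush into the fixture's corner and the sliding jaw is closed against its other end. Spool, tape and adapter were not touched, the arm is clear, and the job is handed in; the hand-in returned no verdict.

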